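# Find the concealed catch and open the chest

### The arm

A 6-joint arm with a two-finger parallel gripper is mounted at the origin on a cart in front of the work surface, level with it; the furniture and walls round the work are solid. World frame = base frame: x ahead of the robot, y to its left, z up, the work surface at z = 0. Lengths are in m, angles in degrees, forces in N, time in s.
With the tool pointing down it reaches from about 0.375 to 0.9 m from the base axis. Payload 3.1 kg.
Tool frame: the origin (TCP) lies at the very end of the fingers, on their centre line; the grasp point (between the pads) lies 19 mm behind it; z points along the fingers, y is the line along which they close (so a half turn about z gives the same grasp; the last joint's range is limited). The gripper opens to 87 mm and grips with 3 to 60 N. Pads are 19 mm wide; open, the fingers measure 117 mm over their backs; the gripper's body (75 mm by 190 mm) begins 51 mm behind the grasp point.
Start: joints at [61.679, 30.224, 82.088, -0, 67.689, -10.227], TCP at [0.194, 0.594, 0.223] pointing down, gripper open.
Joint ranges: [-176.69, 176.69], [-43.24, 126.21], [12.49, 139.97], [-82, 262], [0, 151.66], [-163.58, 163.58]. Speed limits (degrees/s): [159.86, 159.86, 180, 180, 180, 180].

### API

Orientations are given as a 3x3 rotation matrix whose columns are the frame's x, y, z axes.
In Python, from rig import * gives the robot as it stands.
- The arm moves only by the tool jog_arm, never from a script. Its arguments are lists of equal length, an entry for each row: "delta_pos": the shift along the world's x, y, z in cm, a list of three; "turn": the turn about the world's z in degrees; "grip": the closure, from 0 (fully open) to 1 (shut). In form: {"delta_pos": [[x, y, z], ...], "turn": [turn, ...], "grip": [grip, ...]}. A call has 1 to 12 rows; each row is the pose to reach, as a shift and turn from the pose commanded when the call began; what a row does not reach only later rows make up. A row lasts 1/8 s, in which the tool goes at most 62.5 mm and 10.7 degrees, less where a joint would pass 70% of its speed; a pose out of reach is approached as far as the arm can. A call with a gripper value outside its range is refused whole. The fingers move at their own pace and stop on an object; the grip force is fixed at half the most. Time passes only in rows, so rows that repeat a pose let the fingers close. It gives the time, the measured TCP pose, the force, the opening and the grip force at its end, in the units of the state.
- read_state(): the state, without advancing time (a new reading comes with each control period).
- capture(name): name is "scene" or "side" or "wrist"; returns a dict with "color" (480x640x3 uint8, blue, green, red), "fovy" (degrees; the focal length in pixels is half the picture's height over the tangent of half this angle, whatever the lens; pixels are square), "cx", "cy" (the principal point, pixels), "camera_from_world" (4x4, takes a point from world to camera coordinates). Camera axes: x right, y up, looking along -z (the intrinsics and any distortion apply to the point x, -y, -z); pixel columns grow to the right and rows downward; lengths in m; the calibration is good to about 2 mm. A picture is of the moment at which its call begins. There is no depth.
- hand_in(): hands the job in; it is judged then, once.
The state is a dict: "time_s": time; "joint_positions": joint angles; "qvel": joint speeds; "tau": joint torques, N m; "position": TCP position; "tcp_rot": TCP orientation; "force": force on the tool from outside, world axes, zero at the start; "moment": the same for the moment, N m; "opening": opening from 0.0 (shut) to 1.0 (fully open); "grasp_force": force on a finger pad.
Only numpy, scipy, OpenCV 4.12 (cv2) and the standard library are available. Lean on these libraries where they do the work, as an engineer would, in place of code of your own. Each camera call takes 0.05 s, during which the arm holds its last target. There are 200 camera calls.

### The job

The low wooden chest on the counter has a concealed catch: of the five flush inlays in its top, which all look alike, one is a hidden button and the others are solid. Feel across the inlays gently with the closed fingertips until you find the one that gives, press it right down so that the drawer springs out of the chest's left-hand end, then hook the fingertips down behind the drawer front and draw the drawer out to its stop. Do not pinch the front or push on its outer face, leave the tin in the drawer, and leave the things lying round the chest alone.

Things in the scene. Friction and masses are not known exactly. Their poses are not given: they have to be found in the camera images.
- chest: low walnut-coloured chest, 94 (x) x 270 (y) x 58 (z) mm, fixed to the counter; origin under its centre, x across it away from the robot, y along it to the left, z up. Its flat top holds five flush pale inlays in a row along y, each 54 (x) x 42 (y) mm, ribs of 8 mm between. Any one of the five is the sprung button, the others are rigid. The drawer leaves by the +y end.
- place_1 (a point): centre of the top face of the inlay nearest the drawer end (chest y +100 mm), at the chest's top, 58 mm above the counter; chest axes
- place_2 (a point): the same for the second inlay (chest y +50 mm)
- place_3 (a point): the same for the middle inlay (chest y 0)
- place_4 (a point): the same for the fourth inlay (chest y -50 mm)
- place_5 (a point): the same for the fifth inlay, at the closed end (chest y -100 mm)
- catch_inlay (a joint): how far the one inlay that gives is pressed straight down: 0 flush, 0.006 m fully down (it does not tell where that inlay is). The force grows from about 2 N to 5.5 N at the bottom; the catch lets go about 5 mm down, so press it to the bottom; the button comes back up when let go
- drawer (a joint): how far the drawer is out: 0 shut and latched, 0.13 m at its stop. When the catch lets go a spring pushes it out about 0.06 m within a second, leaving a gap of about 45 mm between the chest's end and the inside of the drawer front; from there it slides with light friction (about 1 N) and stays where it is left
- drawer_front_edge (a point): moves with the drawer: middle of the inner upper edge of the drawer front, 47 mm above the counter; chest axes. The front lies toward +y from here, 74 mm wide, 16 mm thick with its face. Behind it (-y) the drawer is open above, 66 mm wide and empty for 40 mm, its floor 9 mm above the counter; then a divider 20 mm high, then the tin
- drawer_floor (a point): moves with the drawer: centre of the floor of the tin's compartment, 77 mm behind drawer_front_edge; chest axes
- chest_left_end (a point): top edge of the chest's drawer end, middle, 58 mm above the counter; chest axes
- drawer_face (a point): moves with the drawer: centre of the outer face of the drawer front (a walnut facing 75 mm wide, 40 mm high, 6 mm thick), which looks toward chest +y; chest axes; not to be pinched or pushed
- pin_tin: round tin 62 mm across, 24 mm high, loose in the drawer, origin at the centre of its underside; hidden while the drawer is shut
- cotton_reel: wooden thread reel, 35 mm across, 42 mm high, standing off the chest's right-hand end; origin under its centre; bystander
- offcut: pine offcut 35 x 72 x 28 mm off the right-hand end; origin under its centre; bystander
- sanding_block: cork sanding block 60 x 105 x 33 mm beyond the drawer's reach to the left; origin under its centre; bystander

How it is judged (in metres and radians):
On the way, in this order (a step that is already met when the one before it is completed fails the run):
1. the hidden button is found and pressed in (value of joint catch_inlay above 0.003 m), for 0.02 s.
2. the drawer is drawn out to its stop (value of joint drawer above 0.118 m), for 0.2 s.
At the end, for the whole second after the job is handed in: the drawer is within 12 mm of its stop, the button is back flush (within 1.5 mm), and the tin lies at rest flat on the drawer floor in its compartment (value of joint drawer above 0.118 m and value of joint catch_inlay below 0.0015 m and z of pin_tin in the frame of drawer_floor below 0.006 m and horizontal distance between pin_tin and drawer_floor below 0.012 m and linear speed of pin_tin below 0.02 m/s); the robot touches nothing.
It fails at once if the tin is lifted out of its compartment (z of pin_tin in the frame of drawer_floor above 0.015 m).
It fails at once if the drawer front is pinched or pushed on its outer face (contact force between the fingers and drawer_c8 above 3 N).
It fails at once if the chest or anything else is pressed with more than 60 N (contact force between the fingers and anything else above 60 N).
It fails at once if a thing lying round the chest is moved or lifted by more than 15 mm (distance of any of cotton_reel, offcut, sanding_block from where it was at the start of the episode above 0.015 m).
It also fails if it takes over 48 s, if anything falls off the work surface, if the arm or the gripper's body presses on something with over 40 N, if the wrist force passes 120 N, or if a joint passes its speed limit or range.

## Working session

There is one attempt and no reset: what is moved stays moved. The work goes in short steps, Python scripts to look and compute and a tool call to move; the robot and the scene stay as the last step left them, time stands still between calls to the robot, and variables do not carry over. Pictures are saved under pics/ and viewed, at most 10 in all, crops included, and the job is handed in when it is done.

Besides the shell and the picture viewer there is one more tool, called as a command line: name --pt "numbers of a row" for each row, then --argument value for the rest. jog_arm: Moves the arm, as the interface text tells. Its arguments: {"type":"object","properties":{"delta_pos":{"type":"array"},"turn":{"type":"array"},"grip":{"type":"array"}},"required":["delta_pos","turn","grip"]}

```bash
mkdir -p pics
python3 - <<'E'
from rig import *
import cv2,numpy as np
for n in ["scene","side"]:
    c=capture(n);cv2.imwrite(f"pics/{n}0.png",c["color"])
    print(n,{k:v for k,v in c.items() if k!="color"})
s=read_state();print(s["position"],s["tcp_rot"],s["force"],s["time_s"])
E
```

```text
scene {'fovy': 49.57183510453922, 'cx': 322.82801877935356, 'cy': 249.39848712607693, 'camera_from_world': array([[ 0.75122734, -0.65997591,  0.00944882, -0.3947288 ],
       [ 0.28225885,  0.33415992,  0.89925919, -0.22118428],
       [-0.59664682, -0.67288108,  0.43731411, -0.89563703],
       [ 0.        ,  0.        ,  0.        ,  1.        ]])}
side {'fovy': 50.69931152436433, 'cx': 317.3249927684738, 'cy': 238.65572572789327, 'camera_from_world': array([[-0.99329559, -0.11494278, -0.01233012,  0.50528248],
       [ 0.0345438 , -0.39690623,  0.9172089 , -0.08826439],
       [-0.11032044,  0.91063363,  0.39821576, -1.32651728],
       [ 0.        ,  0.        ,  0.        ,  1.        ]])}
[0.19376768 0.59349209 0.22165205] [[-9.50546135e-01  3.10581956e-01 -9.45449592e-04]
 [ 3.10583202e-01  9.50544534e-01 -1.77865006e-03]
 [ 3.46275327e-04 -1.98432970e-03 -9.99997971e-01]] [-0.09686976 -0.14548296  0.08211675] 0.1
```

View pics/scene0.png

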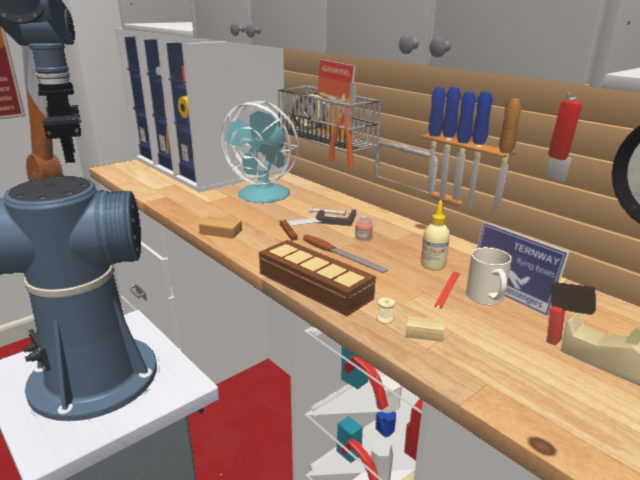

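View pics/side0.png

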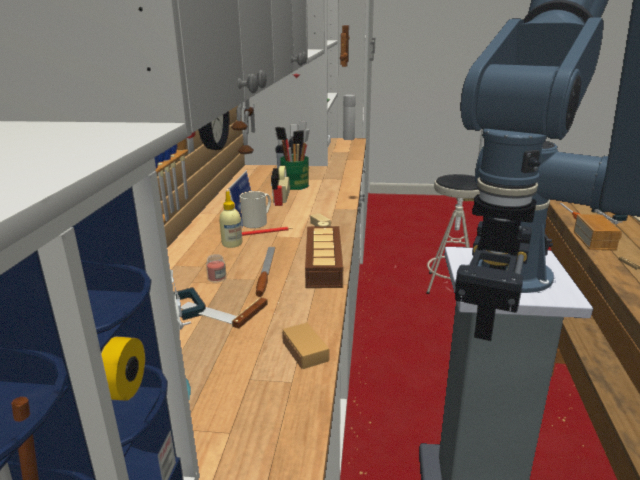

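The scene camera shows the chest at about (317,272), with the drawer end at upper left, the reel at (386,310), the offcut at (425,328) and the sanding block at (221,227). The side camera shows the chest at about (323,255). I'll enlarge both.

Run:
```python
import cv2
a=cv2.imread("pics/scene0.png")[225:325,250:383];cv2.imwrite("pics/sc.png",cv2.resize(a,None,fx=6,fy=6,interpolation=2))
b=cv2.imread("pics/side0.png")[215:295,290:360];cv2.imwrite("pics/sd.png",cv2.resize(b,None,fx=7,fy=7,interpolation=2))
```

```text
(no output)
```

View pics/sc.png

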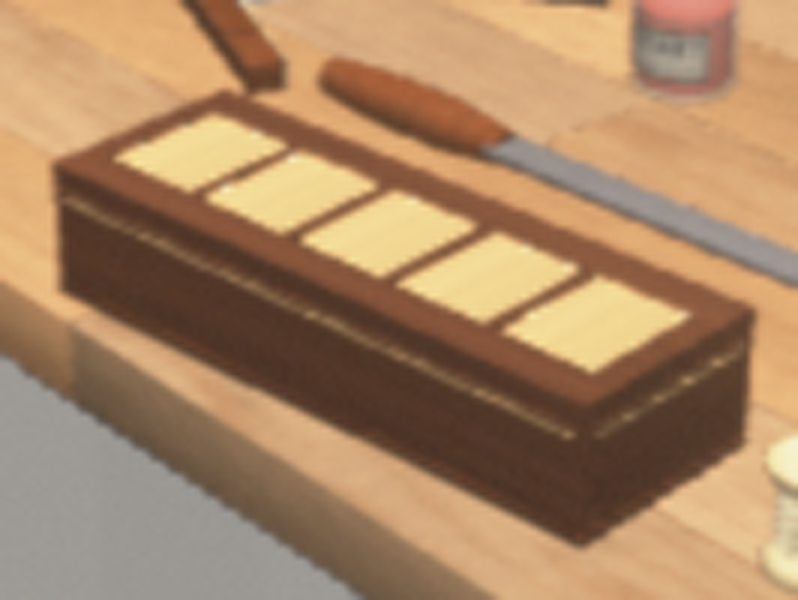

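View pics/sd.png

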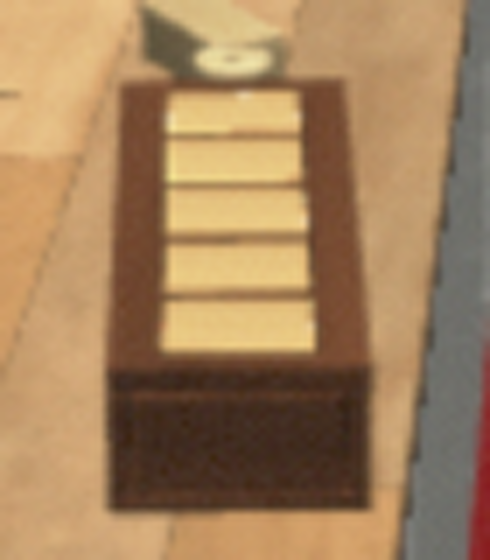

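Scene crop: top corners are at (55,165), (228,92), (755,315) and (585,408), and bottom corners at (62,290), (582,546) and (743,440). Side crop: top corners are at (108,368), (372,368), (345,82) and (120,82), and bottom corners at (108,508) and (370,508). I'll fit the chest pose to these.

```bash
cat > h.py <<'E'
import numpy as np
from rig import *
CAM={"scene":(49.57183510453922,322.828,249.398),"side":(50.69931152436433,317.325,238.656)}
def proj(c,P):
    q=np.c_[P,np.ones(len(P))]@c["camera_from_world"].T
    f=240/np.tan(np.radians(c["fovy"]/2))
    return np.c_[c["cx"]+f*q[:,0]/-q[:,2],c["cy"]+f*q[:,1]/q[:,2]]
E
python3 - <<'E'
from h import *
from scipy.optimize import least_squares
X,Y,Z=.047,.135,.058
sc=[(-X,Y,Z,55,165),(X,Y,Z,228,92),(X,-Y,Z,755,315),(-X,-Y,Z,585,408),(-X,Y,0,62,290),(-X,-Y,0,582,546),(X,-Y,0,743,440),
(-.027,.121,Z,115,158),(.027,.121,Z,210,112),(.027,-.121,Z,692,316),(-.027,-.121,Z,597,374)]
sd=[(X,Y,Z,108,368),(-X,Y,Z,372,368),(-X,-Y,Z,345,82),(X,-Y,Z,120,82),(X,Y,0,108,508),(-X,Y,0,370,508),(.027,.121,Z,160,353),(-.027,.121,Z,316,352),(-.027,-.121,Z,300,90),(.027,-.121,Z,166,90)]
sc=np.array(sc);sd=np.array(sd)
sc[:,3:]=sc[:,3:]/6+[250,225]-.4; sd[:,3:]=sd[:,3:]/7+[290,215]-.4
C=[(capture("scene"),sc),(capture("side"),sd)]
def T(p,L):
    c,s=np.cos(p[2]),np.sin(p[2]);return L@np.array([[c,-s,0],[s,c,0],[0,0,1]]).T+[p[0],p[1],0]
def res(p,D=C):return np.concatenate([(proj(c,T(p,d[:,:3]))-d[:,3:]).ravel() for c,d in D])
for D in (C,C[:1],C[1:]):
    r=least_squares(res,[.5,0,0],args=(D,),loss="soft_l1");print(r.x,np.degrees(r.x[2]),np.abs(r.fun).max())
r=least_squares(res,[.5,0,0],loss="soft_l1")
print(r.fun.reshape(-1,2).round(1).tolist())
L=np.array([[0,y,.058] for y in(.1,.05,0,-.05,-.1,.135,.195,.265)]);print(T(r.x,L).round(4))
s=read_state();print(np.degrees(np.arctan2(s["tcp_rot"][1][1],s["tcp_rot"][0][1])))
E
```

```text
[ 0.49356073 -0.00642794  0.11377367] 6.51875125493084 1.5808360380907516
[ 0.49508096 -0.00550824  0.11180354] 6.405870756970961 1.2387497011677624
[ 0.49262942 -0.0054956   0.11277619] 6.461599694412759 0.9717610606257381
[[-0.7, 0.0], [-0.6, -0.2], [0.0, -0.8], [0.2, 0.1], [-0.8, 1.1], [-0.2, 1.3], [0.6, 1.6], [-0.2, 0.2], [0.6, 0.7], [-0.4, 0.1], [-0.8, -0.2], [-0.8, -0.0], [-0.1, -0.4], [-0.4, -0.9], [-0.2, -0.5], [-0.3, 0.8], [-0.0, 0.4], [-0.0, -0.5], [-0.5, -0.6], [-0.6, -0.1], [-0.0, 0.1]]
[[ 0.4822  0.0929  0.058 ]
 [ 0.4879  0.0432  0.058 ]
 [ 0.4936 -0.0064  0.058 ]
 [ 0.4992 -0.0561  0.058 ]
 [ 0.5049 -0.1058  0.058 ]
 [ 0.4782  0.1277  0.058 ]
 [ 0.4714  0.1873  0.058 ]
 [ 0.4635  0.2569  0.058 ]]
71.90697924964036
```

The two cameras agree to about 2 mm: the chest is at (0.4935, -0.006) with a yaw of 6.5°. I'll move over inlay 1 with the fingers shut and tool y across the chest.

jog_arm --pt "2.9 -5 -0.8" --pt "5.8 -10 -1.6" --pt "8.7 -15 -2.4" --pt "11.6 -20 -3.2" --pt "14.5 -25 -4" --pt "17.4 -30 -5" --pt "20.3 -35 -6" --pt "23.2 -40 -8" --pt "26.1 -45 -10" --pt "28.8 -50.1 -12" --pt "28.8 -50.1 -14" --pt "28.8 -50.1 -14" --turn '[-7, -14, -21, -28, -35, -42, -49, -56, -63, -65.4, -65.4, -65.4]' --grip '[1, 1, 1, 1, 1, 1, 1, 1, 1, 1, 1, 1]'

```text
time_s: 1.7
position: [0.481, 0.0923, 0.0813]
tcp_rot: [[-0.111, 0.994, -0.004], [0.994, 0.111, 0.0], [0.001, -0.004, -1.0]]
force: [0.3, -0.2, -0.8]
opening: 0.005
grasp_force: 0.0
```

jog_arm --pt "0 0 -1.2" --pt "0 0 -2.0" --pt "0 0 -2.2" --pt "0 0 -2.3" --pt "0 0 -2.4" --pt "0 0 -2.5" --pt "0 0 -2.5" --turn '[0, 0, 0, 0, 0, 0, 0]' --grip '[1, 1, 1, 1, 1, 1, 1]'

```text
time_s: 2.58
position: [0.4823, 0.0932, 0.0584]
tcp_rot: [[-0.113, 0.994, 0.001], [0.994, 0.113, 0.0], [0.0, 0.001, -1.0]]
force: [-0.0, -0.2, 6.4]
opening: 0.003
grasp_force: 3.1
```

jog_arm --pt "0 0 -0.1" --pt "0 0 -0.2" --pt "0 0 -0.2" --turn '[0, 0, 0]' --grip '[1, 1, 1]'

```text
time_s: 2.95
position: [0.4823, 0.0932, 0.0583]
tcp_rot: [[-0.113, 0.994, 0.002], [0.994, 0.113, -0.0], [-0.0, 0.002, -1.0]]
force: [-4.3, 0.7, 23.5]
opening: 0.005
grasp_force: 11.7
```

Inlay 1 is rigid. On to inlay 2.

jog_arm --pt "0 0 1.2" --pt "0.6 -5 1.2" --pt "0.6 -5 0.7" --pt "0.6 -5 0.4" --pt "0.6 -5 0.2" --pt "0.6 -5 0.1" --pt "0.6 -5 0.1" --turn '[0, 0, 0, 0, 0, 0, 0]' --grip '[1, 1, 1, 1, 1, 1, 1]'

```text
time_s: 3.82
position: [0.4874, 0.0435, 0.0583]
tcp_rot: [[-0.116, 0.993, -0.0], [0.993, 0.116, -0.001], [-0.001, -0.0, -1.0]]
force: [-4.1, -3.3, 19.0]
opening: 0.003
grasp_force: 9.5
```

Inlay 2 is rigid too (19 N at z 58.3 mm). On to inlay 3.

jog_arm --pt "0 0 1.1" --pt "0.6 -5 1.1" --pt "0.6 -5 0.6" --pt "0.6 -5 0.3" --pt "0.6 -5 0.1" --pt "0.6 -5 0" --pt "0.6 -5 0" --turn '[0, 0, 0, 0, 0, 0, 0]' --grip '[1, 1, 1, 1, 1, 1, 1]'

```text
time_s: 4.7
position: [0.4932, -0.006, 0.0564]
tcp_rot: [[-0.114, 0.993, -0.002], [0.993, 0.114, 0.001], [0.001, -0.002, -1.0]]
force: [-0.5, 0.1, 2.0]
opening: 0.005
grasp_force: 1.0
```

Inlay 3 gives: 2 N at z 56.4 mm. I'll press it to the bottom, then release.

jog_arm --pt "0 0 -0.2" --pt "0 0 -0.4" --pt "0 0 -0.55" --pt "0 0 -0.65" --pt "0 0 -0.65" --pt "0 0 -0.65" --turn '[0, 0, 0, 0, 0, 0]' --grip '[1, 1, 1, 1, 1, 1]'

```text
time_s: 5.45
position: [0.4934, -0.0062, 0.0518]
tcp_rot: [[-0.113, 0.994, -0.0], [0.994, 0.113, 0.001], [0.001, -0.0, -1.0]]
force: [-5.0, 3.5, 20.2]
opening: 0.004
grasp_force: 10.4
```

jog_arm --pt "0 0 1.5" --pt "0 0 4" --pt "0 0 6" --pt "0 0 6" --pt "0 0 6" --turn '[0, 0, 0, 0, 0]' --grip '[1, 1, 1, 1, 1]'

```text
time_s: 6.08
position: [0.494, -0.007, 0.1095]
tcp_rot: [[-0.113, 0.994, -0.0], [0.994, 0.113, -0.0], [-0.0, -0.0, -1.0]]
force: [-0.7, -0.1, 0.1]
opening: 0.003
grasp_force: 0.0
```

Run:
```python
from h import *
import cv2
a=capture("scene")["color"][175:325,220:420];b=capture("side")["color"][215:365,260:400]
cv2.imwrite("pics/d1.png",np.hstack([cv2.resize(x,None,fx=s,fy=3,interpolation=2) for x,s in((a,2.3),(b,2.3))]))
cv2.imwrite("pics/d1.png",np.hstack([cv2.resize(x,(x.shape[1]*235//100,x.shape[0]*235//100),interpolation=2) for x in(a,b)]))
```

```text
(no output)
```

View pics/d1.png

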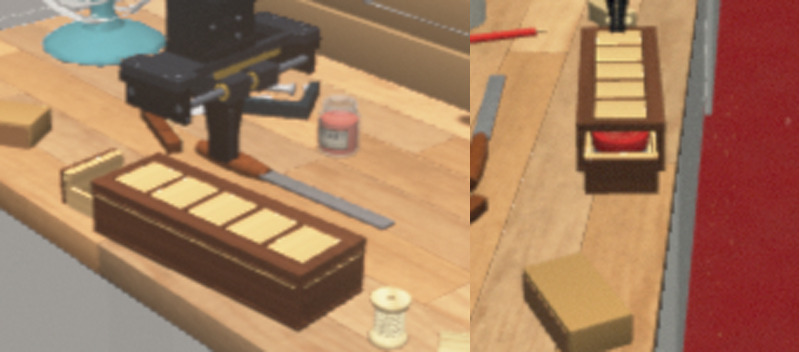

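The drawer has sprung out, with the tin visible behind the divider. I'll move above the gap and measure the front edge.

jog_arm --pt "-0.6 5 0" --pt "-1.2 10 0" --pt "-1.9 16.2 0" --pt "-1.9 16.2 0" --pt "-1.9 16.2 0" --turn '[0, 0, 0, 0, 0]' --grip '[1, 1, 1, 1, 1]'

```text
time_s: 6.8
position: [0.4748, 0.155, 0.1094]
tcp_rot: [[-0.115, 0.993, -0.001], [0.993, 0.115, -0.001], [-0.0, -0.001, -1.0]]
force: [-0.8, -0.7, -0.7]
opening: 0.004
grasp_force: 0.0
```

Run:
```python
from h import *
import cv2
p=np.array([.4935,-.0064]);u=np.array([-.1135,.9935]);v=np.array([.9935,.1135])
for n,(x0,y0) in(("scene",(235,210)),("side",(290,240))):
    c=capture(n);cv2.imwrite(f"pics/e_{n}.png",cv2.resize(c["color"][y0:y0+70,x0:x0+75],None,fx=5,fy=5,interpolation=2))
    # outer top edge of facing (z about .047-.05) & inner edge at drawer 0.05..0.07
    for q in(.05,.06,.07):
        P=np.array([[*(p+u*(.12+q+dy)+v*x),.047] for dy in(0,.016) for x in(-.037,.037)])
        print(n,q,((proj(c,P)-[x0,y0]+.4)*5).round().tolist())
a=cv2.imread("pics/e_scene.png");b=cv2.imread("pics/e_side.png");cv2.imwrite("pics/e.png",np.hstack([a,b]))
print(read_state()["position"])
```

```text
scene 0.05 [[85.0, 204.0], [199.0, 157.0], [63.0, 194.0], [177.0, 147.0]]
scene 0.06 [[72.0, 198.0], [185.0, 151.0], [50.0, 188.0], [164.0, 142.0]]
scene 0.07 [[58.0, 192.0], [172.0, 145.0], [37.0, 182.0], [150.0, 136.0]]
side 0.05 [[247.0, 189.0], [93.0, 191.0], [249.0, 205.0], [92.0, 207.0]]
side 0.06 [[248.0, 199.0], [92.0, 201.0], [249.0, 215.0], [92.0, 217.0]]
side 0.07 [[249.0, 209.0], [92.0, 211.0], [250.0, 226.0], [91.0, 227.0]]
[0.47528817 0.15390826 0.10966158]
```

View pics/e.png

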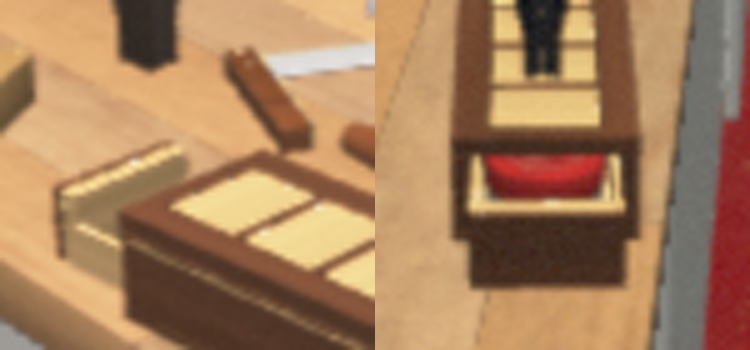

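The inner edge in the scene crop runs from (70,197) to (187,150), which matches the drawer being out 0.060 m, and the fingers are over the gap. Descending now.

jog_arm --pt "0 0 -3" --pt "0 0 -5.5" --pt "0 0 -7.3" --pt "0 0 -8.5" --pt "0 0 -8.6" --pt "0 0 -8.6" --turn '[0, 0, 0, 0, 0, 0]' --grip '[1, 1, 1, 1, 1, 1]'

```text
time_s: 7.65
position: [0.4755, 0.1547, 0.0244]
tcp_rot: [[-0.113, 0.994, 0.001], [0.994, 0.113, 0.0], [-0.0, 0.001, -1.0]]
force: [0.1, 0.5, 0.8]
opening: 0.007
grasp_force: 0.0
```

jog_arm --pt "-0.06 0.5 0" --pt "-0.1 0.9 0" --pt "-0.15 1.3 0" --pt "-0.2 1.8 0" --pt "-0.27 2.4 0" --pt "-0.34 3 0" --pt "-0.41 3.6 0" --pt "-0.48 4.2 0" --pt "-0.55 4.8 0" --pt "-0.62 5.4 0" --pt "-0.68 6 0" --pt "-0.75 6.6 0" --turn '[0, 0, 0, 0, 0, 0, 0, 0, 0, 0, 0, 0]' --grip '[1, 1, 1, 1, 1, 1, 1, 1, 1, 1, 1, 1]'

```text
time_s: 9.15
position: [0.4675, 0.2215, 0.024]
tcp_rot: [[-0.113, 0.994, -0.0], [0.994, 0.113, -0.0], [-0.0, -0.0, -1.0]]
force: [0.8, -1.3, -0.3]
opening: 0.005
grasp_force: 0.6
```

jog_arm --pt "-0.05 0.4 0" --pt "-0.09 0.8 0" --pt "-0.11 1.0 0" --pt "-0.14 1.2 0" --pt "-0.16 1.4 0" --pt "-0.16 1.4 0" --pt "-0.16 1.4 0" --turn '[0, 0, 0, 0, 0, 0, 0]' --grip '[1, 1, 1, 1, 1, 1, 1]'

```text
time_s: 10.02
position: [0.4665, 0.2286, 0.0241]
tcp_rot: [[-0.118, 0.993, -0.002], [0.993, 0.118, -0.009], [-0.009, -0.003, -1.0]]
force: [4.9, -29.1, 2.0]
opening: 0.003
grasp_force: 14.9
```

The drawer is at its stop (29 N). I'll back off about 1 cm, lift and check.

jog_arm --pt "0.06 -0.5 0" --pt "0.11 -1.0 0" --pt "0.17 -1.5 0" --pt "0.17 -1.5 0" --pt "0.17 -1.5 1.5" --pt "0.17 -1.5 4.5" --pt "0.17 -1.5 9" --pt "0.17 -1.5 14" --pt "0.17 -1.5 18" --pt "0.17 -1.5 18" --pt "0.17 -1.5 18" --turn '[0, 0, 0, 0, 0, 0, 0, 0, 0, 0, 0]' --grip '[1, 1, 1, 1, 1, 1, 1, 1, 1, 1, 1]'

```text
time_s: 11.4
position: [0.4669, 0.2202, 0.2042]
tcp_rot: [[-0.114, 0.994, -0.0], [0.994, 0.114, -0.0], [0.0, -0.0, -1.0]]
force: [-0.2, -0.6, 0.1]
opening: -0.0
grasp_force: 0.0
```

Run:
```python
from h import *
import cv2
p=np.array([.4935,-.0064]);u=np.array([-.1135,.9935]);v=np.array([.9935,.1135]);L=[]
for n,(x0,y0) in(("scene",(215,195)),("side",(280,240))):
    c=capture(n);L.append(cv2.resize(c["color"][y0:y0+90,x0:x0+95],None,fx=4,fy=4,interpolation=2))
    for q in(.118,.13):
        P=np.array([[*(p+u*(.12+q)+v*x),.047] for x in(-.037,.037)])
        print(n,q,((proj(c,P)-[x0,y0]+.4)*4).round().tolist())
cv2.imwrite("pics/f.png",np.hstack(L));print(read_state()["force"])
```

```text
scene 0.118 [[76.0, 190.0], [166.0, 155.0]]
scene 0.13 [[63.0, 185.0], [154.0, 149.0]]
side 0.118 [[242.0, 208.0], [112.0, 209.0]]
side 0.13 [[243.0, 218.0], [112.0, 220.0]]
[-0.68841676  0.36853517 -0.66590684]
```

View pics/f.png

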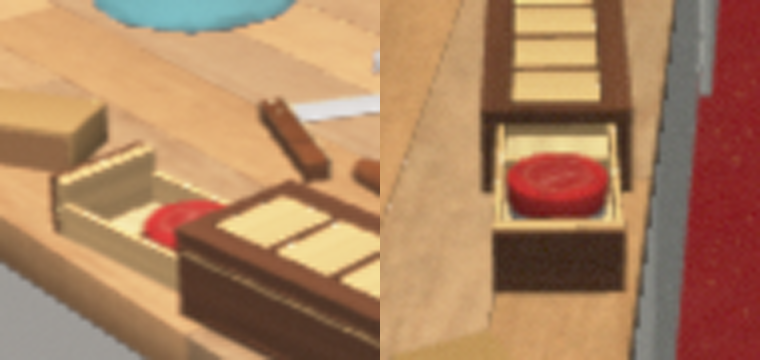

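The inner edge now runs from (62,185) to (153,149), which matches the drawer at 0.13 m. The tin lies flat in its compartment and the gripper is clear.

```bash
python3 -c "
from rig import *
print(hand_in())"
```

```text
the job is handed in; nothing more can be done
None
```

The middle inlay (place_3) was the hidden button: I pressed it to the bottom, hooked the drawer out to its stop with the tin lying flat inside, and handed the job in after about 11.5 s (hand_in returned no verdict).

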